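# Stamp the end of a wooden pencil box in a spring stamping jig

## Task

Lay the wooden pencil box flat in the stamping jig, lengthwise between the two low rails, and slide it in under the jig's roof until its end is flush against the fence, which pushes the sprung stamp all the way back; keep it pressed there, still, for a full second. Then let it go and leave the box lying flat between the rails under the roof, with the stamp sprung out again, and do not knock or shift any of the other things on the table or on the roof.

Things in the scene. Friction and masses are not known exactly. Their poses are not given: they have to be found in the camera images.
- pencil_box: the long low wooden box, solid and closed, 120 long (x) x 50 wide (y) x 40 mm high (z), with two dark finger notches drawn on its lid; both ends are alike and either may go first. Origin: centre of its underside. About 0.2 kg.
- jig: the fixed plywood stamping jig, 150 mm wide. Origin on the table; x points along the guide from the open mouth to the fence, y across, z up. Floor board x = -170 to 180 mm, 10 mm thick: the box slides on it. Posts of the roof: 10 mm wide at y = +-70 mm, at x = 30 and 108 mm, so the front 50 mm of the roof overhangs freely.
- mouth (a point): middle of the guide's open mouth, on the floor board: jig x = -165, y = 0, z = 10 mm. Two metal rails run from here to the fence, 56 mm apart inside, each 12 mm wide and 12 mm high (tops 22 mm above the table).
- fence (a point): foot of the fence's face, in the middle: jig x = 120, y = 0, z = 10 mm. The fence is an upright wooden stop 100 mm wide, its top 60 mm above the table. With the box flush against it the box's rear end is at jig x = 0, 28 mm inside the roof's front edge.
- roof_edge (a point): middle of the lower front edge of the roof: jig x = -28, y = 0, z = 80 mm. The roof is 8 mm thick, 150 mm wide, reaches from here to the fence (x = 120) and has a sight window 40 mm wide from x = 2 to 90 mm. Only a tilted tool reaches in under it.
- stamp (a joint): travel of the sprung stamp in m: 0 = out, its round face (26 mm wide, 32 mm above the table) standing 12 mm proud of the fence; 0.012 = pushed back flush with the fence, by a box lying flat against it. Its spring takes about 5 N to start and 9 N at flush.
- candle_block: the plain wooden cube candle holder, 72 mm, with a round recess 42 mm wide in its top. Bystander; origin at its underside's centre.
- glue_jar: the white screw-top jar, 66 mm wide and 125 mm tall. Bystander; origin at its underside's centre.
- gilt_jar: the small copper-coloured jar, 54 mm wide and 55 mm tall. Bystander; origin at its underside's centre.
- pen_pot: the open square wooden pot, 75 x 75 x 95 mm tall. Bystander; origin at its underside's centre.
- brush: a wide flat paint brush, 190 mm long, lying on the table (its origin under its middle, x along the handle to the bristles). Bystander.
- paint_a: a small white bottle, 36 mm wide and 55 mm tall, standing on the jig's roof (roof top 88 mm above the table). Bystander; origin at its underside's centre.
- paint_b: the second small bottle on the jig's roof, same size. Bystander; origin at its underside's centre.
Not all that is in view belongs to the job. What is shaped like the pencil_box but turquoise or yellow is not meant.

How it is judged:
By the outcome, as a careful person would: the job done as asked, in the order asked, and still so for the second after the job is handed in, with the robot touching nothing.
It also fails if it takes over 64 s, if anything falls off the work surface, if the arm or the gripper's body presses on something with over 40 N, if the wrist force passes 120 N, or if a joint passes its speed limit or range.

## Robot

A 7-joint arm with a two-finger parallel gripper is mounted at the origin on the work surface. World frame = base frame: x ahead of the robot, y to its left, z up, the work surface at z = 0. Lengths are in m, angles in rad, forces in N, time in s.
With the tool pointing down it reaches from about 0.35 to 0.9 m from the base axis. Payload 7.2 kg.
Tool frame: the origin (TCP) lies midway between the tips of the shut fingers; the grasp point (between the pads) lies 19 mm behind it; z points along the fingers, y is the line along which they close (so a half turn about z gives the same grasp; the last joint's range is limited). The gripper opens to 88 mm and grips with 3 to 60 N. Pads are 20 mm wide; open, the fingers measure 115 mm over their backs; the gripper's body (75 mm by 178 mm) begins 61 mm behind the grasp point.
Start: joints at [-1.35, 0.411, -0.013, 1.596, 0.006, 1.134, -0.082], TCP at [0.178, 0.599, 0.197] pointing down, gripper open.
Joint ranges: [-2.95, 2.95], [-0.29, 1.99], [-1.47, 1.44], [0.14, 2.54], [-1.03, 4.17], [0.13, 1.85], [-2.86, 2.86]. Speed limits (rad/s): [2.39, 2.39, 3.01, 3.01, 3.14, 3.14, 3.14].

## Interface

Orientations are given as a rotation vector (axis times angle).
In Python, from rig import bot gives the robot as it stands. Calls block until the motion is done:
- bot.goto(position, orientation): joint-space move of the TCP to a pose.
- bot.servo_line(position, attitude=None, rate=0.15): straight line of the TCP; attitude=None keeps the orientation; rate is the mean speed in m/s.
- bot.movej(angles): joint-space move.
- bot.move_gripper(opening, grip_force=None): finger opening in m; grip_force is the grip in N (None keeps the last); returns when the fingers have stopped.
- bot.dwell(seconds).
- bot.solve_ik(position, orientation): joint angles nearest the present ones, or None.
- bot.camera(name): name is "scene" or "top" or "wrist"; returns the picture (480x640x3 uint8, red, green, blue); there is no depth.
- bot.camera_info(name): a dict with "K" (3x3 intrinsics, pixels), "R" (3x3) and "t" (3): a world point X has camera coordinates R X + t. Camera axes: x right, y down, z forward; pixel columns grow to the right and rows downward; lengths in m; the calibration is good to about 2 mm. A picture is of the moment at which its call begins: read the wrist's pose just before it. camera_info takes no time and is no camera call; for the wrist camera it gives the pose at the moment of the call.
A pose or a line that the arm cannot do raises bot.IKError and nothing moves.
- bot.job_done(): hands the job in; it is judged then, once.
Readings, each from a call of its own:
- bot.current_t(): time.
- bot.current_joints(): joint angles.
- bot.current_dq(): joint speeds.
- bot.current_joint_efforts(): joint torques, N m.
- bot.current_tcp_pos(): TCP position.
- bot.current_eef_rot(): TCP orientation.
- bot.current_ft_force(): force on the tool from outside, world axes, zero at the start.
- bot.current_torque(): the same for the moment, N m.
- bot.current_width(): finger opening in m.
- bot.current_grip_force(): force on a finger pad.
Only numpy, scipy, OpenCV 4.12 (cv2) and the standard library are available. Lean on these libraries where they do the work, as an engineer would, in place of code of your own. Each camera call takes 0.05 s, during which the arm holds its last target. There are 200 camera calls.

## Working session

There is one attempt and no reset: what is moved stays moved. The work goes in short steps, each a Python script; the robot and the scene stay as the last script left them, time stands still between calls to the robot, and variables do not carry over. Pictures are saved under pics/ and viewed, at most 10 in all, crops included, and the job is handed in when it is done.

```bash
ls; mkdir -p pics
python3 - <<'E'
from rig import bot
import cv2,numpy as np
np.set_printoptions(precision=4,suppress=True)
for n in("scene","top"):
    im=bot.camera(n);cv2.imwrite(f"pics/{n}0.png",im[:,:,::-1]);i=bot.camera_info(n);print(n,i["K"].tolist(),i["R"].tolist(),i["t"])
print(bot.current_t(),bot.current_eef_rot())
E
```

```text
pics
scene [[603.4040565107891, 0.0, 319.4155865094192], [0.0, 603.4040565107891, 235.55731906959969], [0.0, 0.0, 1.0]] [[0.89377314955281, 0.44843705536465206, 0.008588627034073069], [0.3250896450471664, -0.6345010512531027, -0.7012311592063029], [-0.30900854328247573, 0.6295336554423344, -0.7128822461275455]] [-0.4866 -0.0891  1.5171]
top [[558.5066550039538, 0.0, 324.76572848893784], [0.0, 558.5066550039538, 230.03074970412072], [0.0, 0.0, 1.0]] [[0.009048577350996772, -0.9999538161804588, 0.0032386345981349094], [-0.9947225373269643, -0.009332166328939445, -0.10217624188340194], [0.10220174647103385, -0.002296993196815548, -0.9947610400696865]] [0.0395 0.4882 1.5311]
0.1 [-0.452  -3.1088  0.0022]
```

View pics/scene0.png

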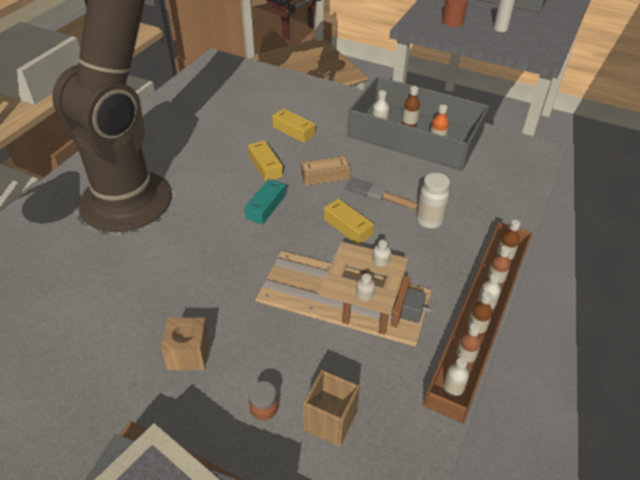

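View pics/top0.png

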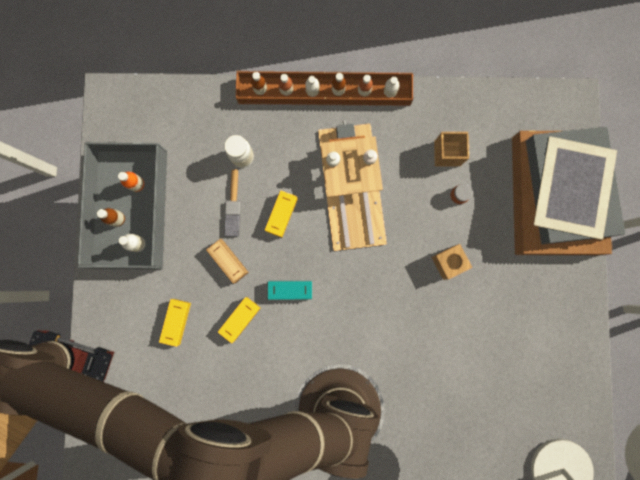

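The scene shows one wooden box at scene (325,171) / top (227,261). The similar boxes are yellow at top (281,214), (239,320) and (175,323), and turquoise at (290,291). Only the wooden-coloured one fits. The jig is at top (350,187), with its mouth towards the robot at about (358,248). I'll confirm with one enlarged crop.

Run:
```python
import cv2,numpy as np
im=cv2.imread("pics/top0.png")
a=cv2.resize(im[110:290,190:400],None,fx=3.3,fy=3.3,interpolation=cv2.INTER_CUBIC)
cv2.imwrite("pics/c1.png",a); print(a.shape)
for u,v in[(227,261),(240,265),(358,240),(335,180),(280,240)]: print(im[v,u],cv2.cvtColor(im[v:v+1,u:u+1],cv2.COLOR_BGR2HSV))
```

```text
(594, 693, 3)
[134 203 237] [[[ 20 111 237]]]
[100 163 209] [[[ 17 133 209]]]
[119 185 226] [[[ 18 121 226]]]
[138 205 238] [[[ 20 107 238]]]
[143 155 159] [[[ 23  26 159]]]
```

View pics/c1.png

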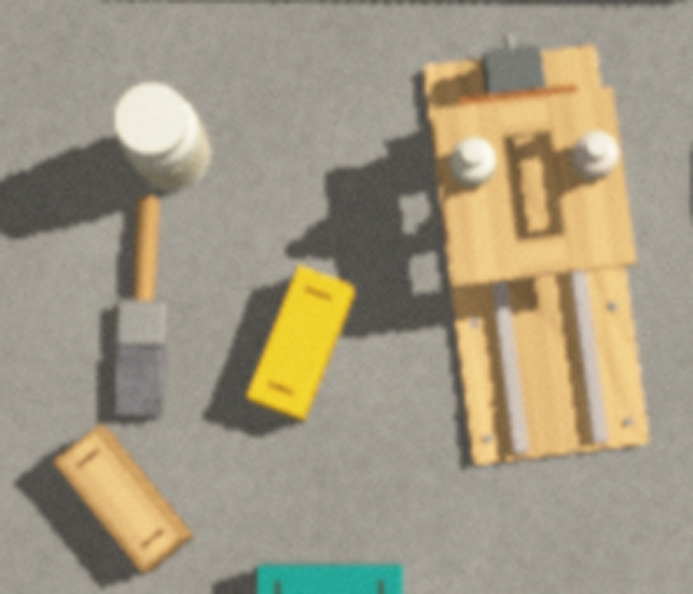

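The crop confirms it: the wooden box with two dark notches is at top (227,261), and the brush bristles are at about (232,234), close to its far end. Next I'll measure the box lid and the jig rails by mask.

```bash
cat > h.py <<'E'
import cv2,numpy as np
np.set_printoptions(precision=4,suppress=True)
def cast(info,uv,z):
    K,R,t=(np.asarray(info[k]) for k in"KRt")
    uv=np.atleast_2d(np.asarray(uv,float)); d=(np.linalg.inv(K)@np.c_[uv,np.ones(len(uv))].T).T@R
    c=-R.T@t
    return c+d*((z-c[2])/d[:,2])[:,None]
def proj(info,X):
    K,R,t=(np.asarray(info[k]) for k in"KRt"); p=(K@(R@np.atleast_2d(X).T+t.reshape(3,1))).T; return p[:,:2]/p[:,2:]
def mask(im,lo,hi): return cv2.inRange(cv2.cvtColor(im,cv2.COLOR_RGB2HSV),lo,hi)
def blobs(m,amin):
    n,l,s,c=cv2.connectedComponentsWithStats(m); return [(s[i],c[i],(l==i)) for i in range(1,n) if s[i,4]>amin]
E
python3 - <<'E'
from h import *
from rig import bot
im=cv2.imread("pics/top0.png")[:,:,::-1]; I=bot.camera_info("top")
m=mask(im,(8,65,190),(24,200,255))
for s,c,l in blobs(m,250):
    ys,xs=np.nonzero(l); r=cv2.minAreaRect(np.c_[xs,ys].astype(np.float32)); z=.04 if abs(c[0]-227)<15 else .01
    print(s,r); print(cast(I,cv2.boxPoints(r),z))
# rails: low saturation within jig area
sub=np.zeros(im.shape[:2],np.uint8); sub[194:246,330:376]=mask(im,(0,0,120),(179,60,255))[194:246,330:376]
for s,c,l in blobs(sub,60):
    ys,xs=np.nonzero(l); P=cast(I,np.c_[xs,ys],.022)
    print("rail",s,P.mean(0),cv2.fitLine(P[:,:2].astype(np.float32),cv2.DIST_L2,0,.01,.01).T)
E
```

```text
[ 320  123   67  126 3717] ((353.7942199707031, 186.38796997070312), (122.19975280761719, 56.56223678588867), 82.7249984741211)
[[ 0.7792  0.066   0.01  ]
 [ 0.8019 -0.0948  0.01  ]
 [ 0.4533 -0.1383  0.01  ]
 [ 0.4317  0.0191  0.01  ]]
[328 207  13  44 329] ((334.5384826660156, 228.30770874023438), (43.66022872924805, 7.938222408294678), 82.87498474121094)
[[ 0.5545  0.0358  0.01  ]
 [ 0.5575  0.0135  0.01  ]
 [ 0.435  -0.0025  0.01  ]
 [ 0.432   0.0195  0.01  ]]
[208 240  39  42 733] ((226.9512481689453, 259.9390563964844), (42.0107421875, 17.803810119628906), 51.34019088745117)
[[0.4306 0.3675 0.04  ]
 [0.4616 0.3302 0.04  ]
 [0.3722 0.2558 0.04  ]
 [0.3415 0.2931 0.04  ]]
[438 244  34  34 426] ((454.50006103515625, 261.00006103515625), (26.385601043701172, 25.93838882446289), 63.43495178222656)
[[ 0.422  -0.2711  0.01  ]
 [ 0.4552 -0.3367  0.01  ]
 [ 0.3893 -0.3687  0.01  ]
 [ 0.3564 -0.3033  0.01  ]]
rail [363 194  11  50 216] [ 0.5218 -0.0772  0.022 ] [[ 0.991   0.1335  0.5218 -0.0772]]
rail [340 201  10  45 191] [ 0.508  -0.0107  0.022 ] [[ 0.9913  0.1319  0.508  -0.0107]]
```

```bash
cat >> h.py <<'E'
from scipy.spatial.transform import Rotation as Ro
def ori(yaw,tilt=0,flip=0):
    "tool pointing down, tilted by tilt so that it points towards heading yaw; tool y across"
    z=np.array([np.sin(tilt)*np.cos(yaw),np.sin(tilt)*np.sin(yaw),-np.cos(tilt)])
    y=np.array([np.sin(yaw),-np.cos(yaw),0])*(-1 if flip else 1)
    return Ro.from_matrix(np.c_[np.cross(y,z),y,z]).as_rotvec()
E
python3 - <<'E'
from h import *
from rig import bot
yb,yj=np.radians(39.8),np.radians(7.6); e=np.array([np.cos(yj),np.sin(yj),0]); o=np.array([.611,-.031,0])
for f in(0,1):
    print(f,"box",bot.solve_ik([.4015,.3117,.02],ori(yb,0,f)),"place",bot.solve_ik(o-.1*e+[0,0,.03],ori(yj,0,f)))
    for T in(50,55,60):
        for x in(-.18,0.0): print(T,x,bot.solve_ik(o+x*e+[0,0,.032],ori(yj,np.radians(T),f)))
E
```

```text
0 box [-1.093   0.4777  0.4313  2.0635 -0.3174  0.6632 -1.3279] place [-0.6575  0.5924  0.8762  2.0626 -0.6516  0.7859 -0.8179]
50 -0.18 None
50 0.0 [ 0.9234  0.871  -1.0393  2.4444  2.7125  0.7893  2.5792]
55 -0.18 None
55 0.0 [ 0.9527  0.982  -1.0453  2.4832  2.8476  0.9328  2.5755]
60 -0.18 None
60 0.0 None
1 box [-0.6885  0.4512 -0.0838  2.0367  0.0599  0.6559  1.4539] place [-0.3631  0.4707  0.4548  2.0458 -0.3175  0.6921  1.9991]
50 -0.18 None
50 0.0 [ 1.053   1.0603 -1.2465  2.4388  2.5431  0.8925 -0.2529]
55 -0.18 None
55 0.0 [ 1.0853  1.1896 -1.2531  2.4777  2.6944  1.0076 -0.2412]
60 -0.18 None
60 0.0 None
```

Run:
```python
from h import *
from rig import bot
yj=np.radians(7.6); e=np.array([np.cos(yj),np.sin(yj),0]); o=np.array([.611,-.031,0])
for f in(0,1):
  for x in(-.12,-.1,-.08,-.06,-.04,-.02,-.005):
    print(f,x,[T for T in range(0,66,5) if bot.solve_ik(o+x*e+[0,0,.03],ori(yj,np.radians(T),f)) is not None])
for f in(0,1):
  for x,T in((-.1,20),(-.06,30),(-.02,50),(-.005,55)): print(f,x,T,bot.solve_ik(o+x*e+[0,0,.03],ori(yj,np.radians(T),f)))
```

```text
0 -0.12 [0, 5, 10, 15, 20, 25, 30]
0 -0.1 [0, 5, 10, 15, 20, 25, 30, 35]
0 -0.08 [0, 5, 10, 15, 20, 25, 30, 35]
0 -0.06 [0, 5, 10, 15, 20, 25, 30, 35, 40]
0 -0.04 [0, 5, 10, 15, 20, 25, 30, 35, 40, 45]
0 -0.02 [0, 5, 10, 15, 20, 25, 30, 35, 40, 45, 50]
0 -0.005 [0, 5, 10, 15, 20, 25, 30, 35, 40, 45, 50, 55]
1 -0.12 [0, 5, 10, 15, 20, 25, 30]
1 -0.1 [0, 5, 10, 15, 20, 25, 30, 35]
1 -0.08 [0, 5, 10, 15, 20, 25, 30, 35]
1 -0.06 [0, 5, 10, 15, 20, 25, 30, 35, 40]
1 -0.04 [0, 5, 10, 15, 20, 25, 30, 35, 40, 45]
1 -0.02 [0, 5, 10, 15, 20, 25, 30, 35, 40, 45, 50]
1 -0.005 [0, 5, 10, 15, 20, 25, 30, 35, 40, 45, 50, 55]
0 -0.1 20 [-0.3021  0.3394  0.3994  2.3461 -0.9752  0.2343 -0.4558]
0 -0.06 30 [ 0.5579  0.4325 -0.5989  2.3539  2.1915  0.1715  2.7504]
0 -0.02 50 [ 0.9443  0.8723 -1.0404  2.4859  2.7395  0.8151  2.5626]
0 -0.005 55 [ 0.959   0.991  -1.0457  2.493   2.8539  0.944   2.5797]
1 -0.1 20 [ 0.034   0.322   0.001   2.3257 -0.3684  0.1599  2.0924]
1 -0.06 30 [ 0.7209  0.4899 -0.7987  2.3449  1.9452  0.2572 -0.1107]
1 -0.02 50 [ 1.076   1.0625 -1.2473  2.4803  2.5667  0.9118 -0.2692]
1 -0.005 55 [ 1.0924  1.2003 -1.2537  2.4875  2.7006  1.0174 -0.2358]
```

Run:
```python
from h import *
from rig import bot
import pickle
yb,yj=np.radians(39.8),np.radians(7.6); e=np.array([np.cos(yj),np.sin(yj),0]); o=np.array([.611,-.031,0])
out=[]
for n,p,y in(("jig",o-.16*e+[0,0,.27],yj),("box",np.array([.372,.287,.24]),yb)):
    bot.goto(p,ori(y,0,1)); bot.dwell(.3); I=bot.camera_info("wrist"); im=bot.camera("wrist"); pickle.dump((I,im),open(n+".pkl","wb")); out.append(im)
    print(n,bot.current_t(),bot.current_joints(),bot.current_tcp_pos())
v=cv2.resize(np.hstack(out),(800,300),interpolation=cv2.INTER_AREA); cv2.imwrite("pics/w.png",v[:,:,::-1])
```

```text
jig 2.9667 [-0.7391  0.0306  0.7837  1.9175 -0.023   1.2026  1.7564] [ 0.4524 -0.052   0.27  ]
box 4.6333 [-1.2591  0.0961  0.5476  1.9252 -0.0553  1.1347  1.5741] [0.3723 0.2866 0.2401]
```

View pics/w.png

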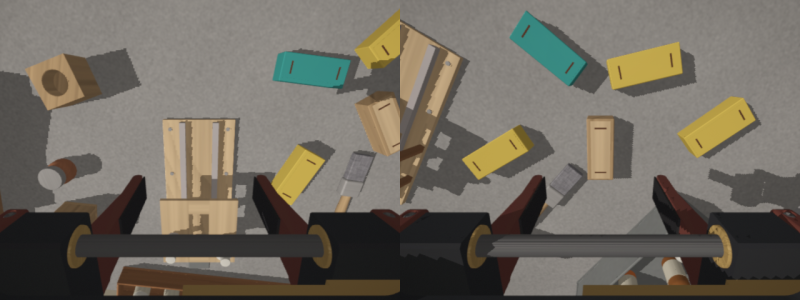

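The wrist views show the jig mouth at about (200,120) in the left half, with rails at 172 and 217. The wooden box lid is at about (600,148), with the brush just below it at (567,180). Next I'll refine both measurements.

Run:
```python
from h import *
import pickle
I,im=pickle.load(open("box.pkl","rb"))
m=mask(im,(8,70,120),(22,255,255)); 
for s,c,l in blobs(m,1500):
    if abs(c[0]-320)<40 and abs(c[1]-237)<50:
        ys,xs=np.nonzero(l); r=cv2.minAreaRect(np.c_[xs,ys].astype(np.float32)); P=cast(I,cv2.boxPoints(r),.04)
        print(s,r);print(P,P.mean(0),np.linalg.norm(P[1]-P[0]),np.linalg.norm(P[2]-P[1]),[np.degrees(np.arctan2(*(P[i+1]-P[i])[1::-1])) for i in(0,1)])
I,im=pickle.load(open("jig.pkl","rb"))
m=mask(im,(8,70,120),(22,255,255)); sub=np.zeros_like(m); sub[185:330,250:390]=mask(im,(0,0,100),(179,70,255))[185:330,250:390]
for s,c,l in blobs(sub,300):
    ys,xs=np.nonzero(l); r=cv2.minAreaRect(np.c_[xs,ys].astype(np.float32));P=cast(I,np.c_[xs,ys],.022); print(s,r[1],P.mean(0),P.min(0)[0],cv2.fitLine(P[:,:2].astype(np.float32),cv2.DIST_HUBER,0,.001,.001).ravel())
# front edge of floor: first wood pixel per column
pts=[(u,np.nonzero(m[150:250,u])[0][0]+150) for u in range(270,368,4) if m[150:250,u].any()]
P=cast(I,pts,.01); print("front",cv2.fitLine(P[:,:2].astype(np.float32),cv2.DIST_HUBER,0,.001,.001).ravel())
ed=[]
for v in range(200,300,5):
    u=np.nonzero(m[v,240:400])[0]+240; ed.append((u[0],u[-1]))
    if v%25==0: print(v,cast(I,[(u[0],v),(u[-1],v)],.01)[:,:2].ravel())
a=np.hstack([im[170:345,230:420],im[150:325,240:430] if 0 else pickle.load(open("box.pkl","rb"))[1][150:325,230:420]])
cv2.imwrite("pics/w2.png",cv2.resize(a,None,fx=2.1,fy=2.1,interpolation=cv2.INTER_CUBIC)[:,:,::-1])
```

```text
[ 298  185   44  103 4130] ((319.5, 236.0), (102.0, 43.0), 90.0)
[[0.3689 0.2521 0.04  ]
 [0.3385 0.2886 0.04  ]
 [0.4321 0.3696 0.04  ]
 [0.4655 0.3294 0.04  ]] [0.4013 0.3099 0.04  ] 0.04754848150762898 0.12377530325914306 [np.float64(129.72670261150517), np.float64(40.82850916819804)]
[ 250  185  140  145 3335] (144.0, 139.0) [ 0.5126 -0.0705  0.022 ] 0.42465880849423027 [ 0.6258 -0.78    0.5161 -0.0686]
[ 286  195   14  123 1302] (122.1638412475586, 11.040055274963379) [ 0.5346 -0.0777  0.022 ] 0.4526434634250708 [ 0.9911  0.1335  0.5346 -0.0777]
[ 338  195   13  123 1308] (11.1436128616333, 122.16161346435547) [ 0.5245 -0.011   0.022 ] 0.44380855408318326 [ 0.9912  0.1323  0.5245 -0.011 ]
front [ 0.133  -0.9911  0.4462 -0.0576]
200 [ 0.4673 -0.127   0.4477  0.0191]
225 [ 0.5005 -0.1229  0.4808  0.0238]
250 [ 0.5353 -0.1186  0.5155  0.0288]
275 [ 0.5715 -0.1128  0.5518  0.034 ]
```

View pics/w2.png

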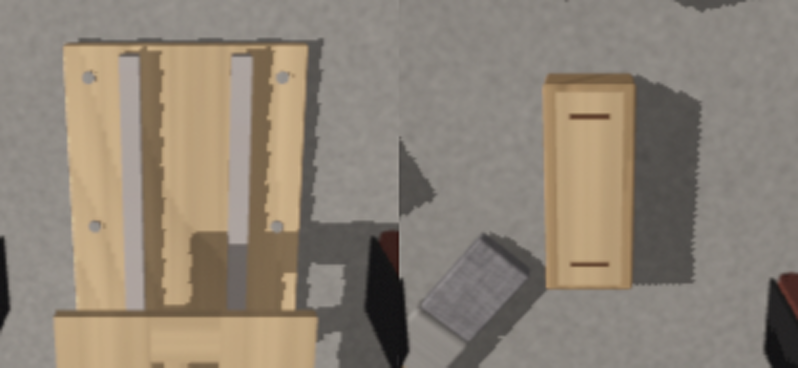

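```bash
cat >> h.py <<'E'
yb,yj=np.radians(39.8),np.arctan2(.1329,.9911); e=np.array([.9911,.1329,0]); n=np.array([-.1329,.9911,0]); Z=np.array([0,0,1.])
def J(x,y,z): return (.6035+x)*e+(-.1132+y)*n+z*Z
E
python3 - <<'E'
from h import *
from rig import bot
p=np.array([.373,.287,0]); r=ori(yb,0,1)
bot.goto(p+.08*Z,r); bot.servo_line(p+.018*Z,r,.1)
bot.move_gripper(.04,40); print(bot.current_width(),bot.current_grip_force(),bot.current_ft_force())
bot.servo_line(p+.17*Z,r,.2); print(bot.current_width(),bot.current_grip_force(),bot.current_t())
bot.goto(J(-.16,0,.11),ori(yj,0,1)); bot.dwell(.2)
print(bot.current_tcp_pos(),J(-.16,0,.11),bot.current_joints(),bot.current_ft_force(),bot.current_t())
I=bot.camera_info("wrist");im=bot.camera("wrist");t=bot.camera("top")
a=np.hstack([cv2.resize(im,(440,330)),cv2.resize(t[110:290,270:450],(330,330),interpolation=cv2.INTER_CUBIC)]);cv2.imwrite("pics/held.png",a[:,:,::-1]); cv2.imwrite("pics/t2.png",t[:,:,::-1]); cv2.imwrite("pics/w3.png",im[:,:,::-1])
E
```

```text
0.03985964514799653 0.0 [ 0.2372 -0.2472 -0.429 ]
0.040000091051048015 0.0 7.8667
[ 0.4549 -0.0521  0.11  ] [ 0.4546 -0.0533  0.11  ] [-0.808   0.3529  1.0138  2.1298 -0.3981  0.8599  2.1511] [ 0.0681 -0.1679 -0.5975] 9.4
```

View pics/held.png

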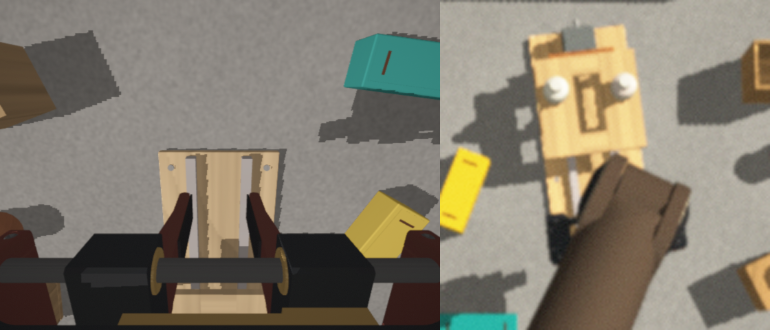

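The fingers closed on nothing (0 N, 40 mm). I'll check where the box is now.

Run:
```python
from h import *
from rig import bot
s=bot.camera("scene"); t=cv2.imread("pics/t2.png")[:,:,::-1]
a=np.hstack([cv2.resize(s[90:250,200:440],(480,320)),cv2.resize(t[180:340,190:350],(320,320))]);cv2.imwrite("pics/chk.png",a[:,:,::-1])
for k in("top",):
    I=bot.camera_info(k); m=mask(t,(8,65,190),(24,200,255))
    for st,c,l in blobs(m,250):
        ys,xs=np.nonzero(l); r=cv2.minAreaRect(np.c_[xs,ys].astype(np.float32)); print(r,cast(I,[r[0]],.04))
print(bot.current_width(),bot.current_tcp_pos(),bot.current_t())
```

```text
((350.984619140625, 164.87693786621094), (78.88609313964844, 56.559837341308594), 82.87498474121094) [[ 0.6699 -0.0275  0.04  ]]
((224.768310546875, 257.08538818359375), (36.38848876953125, 18.89702606201172), 51.34019470214844) [[0.4091 0.3178 0.04  ]]
((454.5000305175781, 261.0000305175781), (27.280029296875, 26.832815170288086), 63.43495178222656) [[ 0.4042 -0.3129  0.04  ]]
0.04025736354432292 [ 0.4547 -0.0527  0.11  ] 9.55
```

View pics/chk.png

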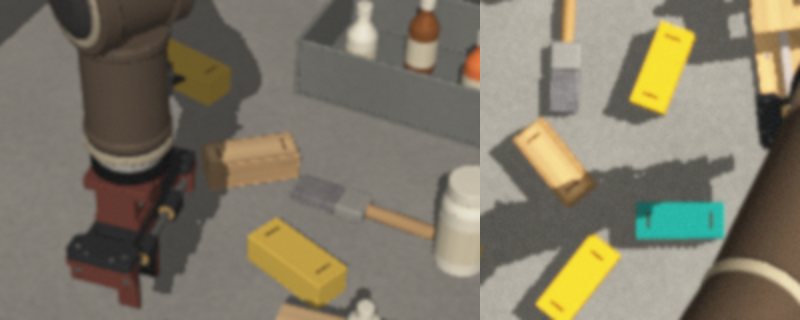

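The box hasn't moved, so the fingers never met it. I'll repeat the approach with readings at each step and a look before closing.

Run:
```python
from h import *
from rig import bot
p=np.array([.373,.287,0]); r=ori(yb,0,1)
bot.servo_line(bot.current_tcp_pos()+.06*Z,None,.2)
bot.move_gripper(.088); bot.goto(p+.10*Z,r); bot.dwell(.3); print(bot.current_t(),bot.current_width(),bot.current_tcp_pos())
I=bot.camera_info("wrist");im=bot.camera("wrist");print(proj(I,[p+.1*Z,p+.04*Z,p]))
bot.servo_line(p+.022*Z,r,.08); bot.dwell(.2); print(bot.current_t(),bot.current_tcp_pos(),bot.current_eef_rot(),r,bot.current_ft_force())
t=bot.camera("scene"); w=bot.camera("wrist")
a=np.hstack([cv2.resize(im,(400,300)),cv2.resize(w,(400,300))]); b=cv2.resize(t[80:230,200:400],(400,300)); cv2.imwrite("pics/chk2.png",np.vstack([a,np.hstack([b,b*0])])[:,:,::-1])
```

```text
12.5167 0.08768306579788998 [0.3734 0.2865 0.1002]
[[321.8204 280.6462]
 [321.1429 247.2455]
 [320.8345 232.0432]]
13.8917 [0.3731 0.2873 0.0223] [-1.0695  2.9535  0.0007] [ 1.0693 -2.954  -0.    ] [-0.2113  0.0372 -0.3856]
```

View pics/chk2.png

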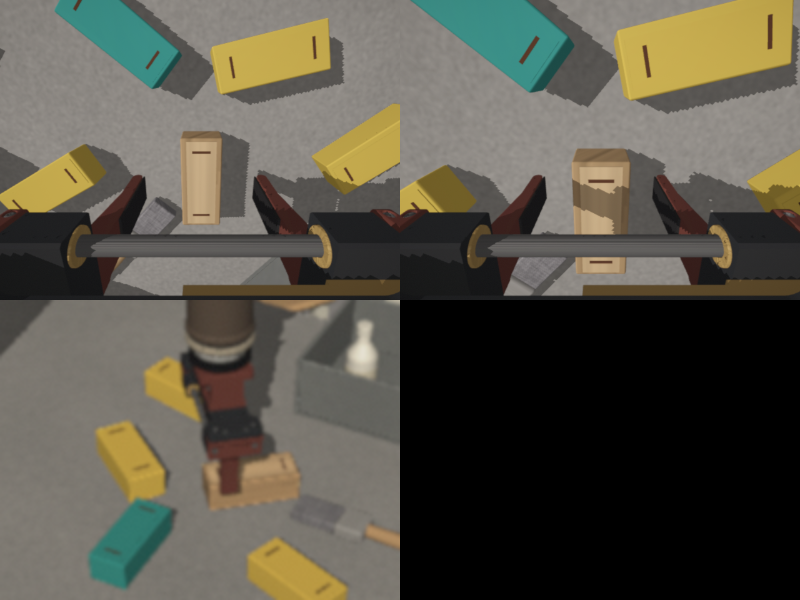

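The fingers straddle the box correctly: box at view (600,210), fingers at (535,200) and (665,200). I'll close and read the result.

Run:
```python
from h import *
from rig import bot
bot.move_gripper(.03,40); 
for i in range(3): print(bot.current_t(),bot.current_width(),bot.current_grip_force(),bot.current_tcp_pos()); bot.dwell(.2)
w=bot.camera("wrist"); s=bot.camera("scene");a=np.hstack([cv2.resize(w,(400,300)),cv2.resize(s[80:230,200:400],(400,300))]); cv2.imwrite("pics/chk3.png",a[:,:,::-1])
```

```text
14.9917 0.02983798749306252 0.0 [0.373 0.287 0.022]
15.1917 0.03003197192214442 0.0 [0.373 0.287 0.022]
15.3917 0.02969063411788625 0.0 [0.373 0.287 0.022]
```

View pics/chk3.png

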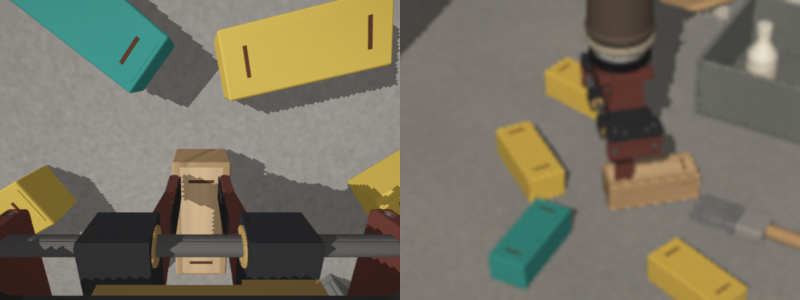

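Run:
```python
from h import *
from rig import bot
I=bot.camera_info("scene"); p=np.array([.373,.287,0]); q=np.array([np.sin(yb),-np.cos(yb),0])
print("cam",-np.asarray(I["R"]).T@I["t"])
for d in(.044,.058,.015,.029):
  for z in(.022,.041,.06): print(d,z,(proj(I,p+d*q+z*Z)-[200,80])*2)
W=bot.camera_info("wrist"); print(bot.current_width(),"wrist cam",-np.asarray(W["R"]).T@W["t"])
for z in(.022,.041,.06): print(z,proj(W,[p+.015*q+z*Z,p-.015*q+z*Z,p+.025*q+.04*Z])/1.6)
```

```text
cam [ 0.9327 -0.7934  1.0233]
0.044 0.022 [[227.5801 205.3291]]
0.044 0.041 [[227.6093 193.8334]]
0.044 0.06 [[227.6391 182.1314]]
0.058 0.022 [[230.0273 212.3627]]
0.058 0.041 [[230.0787 200.8575]]
0.058 0.06 [[230.1309 189.1445]]
0.015 0.022 [[222.6061 191.0337]]
0.015 0.041 [[222.5913 179.5597]]
0.015 0.06 [[222.5763 167.8826]]
0.029 0.022 [[224.9915 197.8893]]
0.029 0.041 [[224.9976 186.4045]]
0.029 0.06 [[225.0039 174.7151]]
0.029969795357040648 wrist cam [0.3082 0.2316 0.2097]
0.022 [[184.3571 175.527 ]
 [216.477  175.5367]
 [171.3058 184.2755]]
0.041 [[182.9075 184.8124]
 [218.1419 184.8231]
 [171.3058 184.2755]]
0.06 [[181.1467 196.0919]
 [220.1644 196.1039]
 [171.3058 184.2755]]
```

The tips sit about 20 mm above the reported TCP: they close over the lid at z ≈ 0.04, probably because they recede when the gripper opens. I'll open to 62 mm and feel gently for the table to calibrate the tip height.

Run:
```python
from h import *
from rig import bot
p=np.array([.373,.287,0]); r=ori(yb,0,1)
bot.servo_line(p+.04*Z,r,.1); bot.move_gripper(.064); bot.servo_line(p+.02*Z,r,.1)
f0=bot.current_ft_force(); z=.02
while z>-.035:
    z-=.0015
    try: bot.servo_line(p+z*Z,r,.03)
    except bot.IKError: print("IK",z); break
    f=bot.current_ft_force()-f0
    if abs(f[2])>2.5 or np.linalg.norm(f)>5: break
print(z,bot.current_tcp_pos(),f,bot.current_width(),bot.current_t())
```

```text
-0.026500000000000006 [ 0.3731  0.2871 -0.0255] [-4.7623 -2.2167 21.6411] 0.0642976185273062 24.8333
```

Run:
```python
from h import *
from rig import bot
p=np.array([.373,.287,0]); r=ori(yb,0,1)
bot.servo_line(p-.009*Z,r,.1); bot.move_gripper(.035,40); print(bot.current_width(),bot.current_grip_force(),bot.current_ft_force())
if bot.current_grip_force()>5:
    bot.servo_line(p+.10*Z,r,.2); print(bot.current_width(),bot.current_grip_force(),bot.current_t())
    bot.goto(J(-.16,0,.065),ori(yj,0,1)); bot.dwell(.2)
    print(bot.current_tcp_pos()-J(-.16,0,.065),bot.current_width(),bot.current_ft_force(),bot.current_t())
    w=bot.camera("wrist"); I=bot.camera_info("wrist"); t=bot.camera("top"); s=bot.camera("scene")
    import pickle; pickle.dump((I,w,t,s),open("held.pkl","wb"))
    a=np.hstack([cv2.resize(w,(400,300)),cv2.resize(s[220:370,230:430],(400,300))]); cv2.imwrite("pics/held2.png",a[:,:,::-1])
```

```text
0.04979467415608638 39.929072856903076 [-0.1334  0.5222 -1.9988]
0.050044225325256715 39.927865862846375 26.225
[ 0.0002  0.0012 -0.0001] 0.04960022199777717 [ 0.1387 -0.1026 -2.1169] 27.75
```

View pics/held2.png

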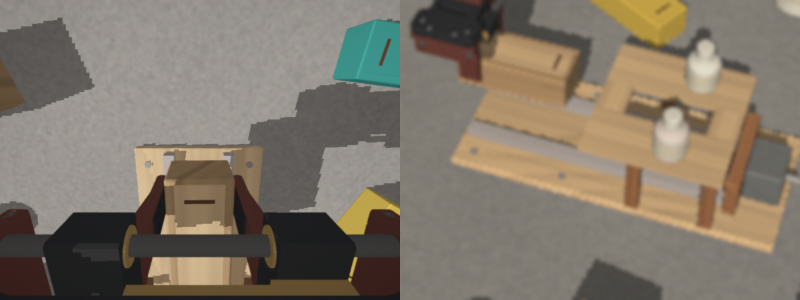

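The box is held at 50 mm width and 40 N, above the mouth between the rails: box end at view (200,175), rails at (170,160) and (228,160). Next I'll check the lateral alignment numerically in that same picture.

Run:
```python
from h import *
from rig import bot
import pickle
I,w,t,s=pickle.load(open("held.pkl","rb"))
lat=lambda uv,z:cast(I,uv,z)@n+.1132
g=cv2.cvtColor(w,cv2.COLOR_RGB2HSV)
for v in (245,250,254,266,275,285,295,305):
    print(v,["%d:%d,%d"%(u,g[v,u,1],g[v,u,2]) for u in range(248,392,6)])
print(bot.current_tcp_pos()-J(-.16,0,.065), proj(I,[J(-.182,0,.114),J(-.182,.025,.114),J(-.182,-.025,.114),J(-.165,.028,.022),J(-.165,-.028,.022),J(-.165,.04,.022),J(-.165,-.04,.022)]))
```

```text
245 ['248:80,210', '254:78,213', '260:78,208', '266:28,109', '272:24,107', '278:28,109', '284:91,143', '290:91,138', '296:91,140', '302:80,205', '308:81,201', '314:80,207', '320:82,200', '326:82,200', '332:83,199', '338:80,203', '344:80,200', '350:82,195', '356:61,184', '362:24,108', '368:26,108', '374:82,128', '380:91,129', '386:92,130']
250 ['248:80,210', '254:79,213', '260:61,202', '266:19,185', '272:18,185', '278:21,136', '284:93,143', '290:91,138', '296:92,142', '302:79,206', '308:82,200', '314:80,207', '320:83,200', '326:82,200', '332:83,199', '338:80,203', '344:82,200', '350:81,195', '356:43,192', '362:18,181', '368:19,178', '374:24,117', '380:92,130', '386:92,130']
254 ['248:79,209', '254:78,213', '260:66,205', '266:18,186', '272:18,186', '278:22,137', '284:93,143', '290:91,138', '296:85,187', '302:80,206', '308:81,201', '314:80,206', '320:82,200', '326:80,200', '332:82,198', '338:80,203', '344:82,200', '350:81,195', '356:43,191', '362:19,185', '368:19,151', '374:26,118', '380:92,130', '386:92,130']
266 ['248:79,209', '254:78,213', '260:75,210', '266:21,185', '272:102,118', '
[... 1155 characters left out ...]
14:99,119', '320:96,119', '326:96,120', '332:98,120', '338:96,120', '344:97,118', '350:99,116', '356:96,117', '362:104,108', '368:106,108', '374:105,100', '380:128,64', '386:124,64']
305 ['248:128,64', '254:126,65', '260:53,34', '266:103,116', '272:104,113', '278:94,127', '284:92,133', '290:93,131', '296:91,134', '302:92,138', '308:92,141', '314:92,138', '320:92,139', '326:90,139', '332:92,136', '338:93,132', '344:92,130', '350:93,129', '356:90,130', '362:104,108', '368:105,109', '374:100,87', '380:134,63', '386:124,64']
[ 0.0001  0.0006 -0.    ] [[320.1245 279.2229]
 [378.1771 279.3555]
 [262.064  279.0903]
 [359.8924 247.2774]
 [279.3414 247.0904]
 [377.1513 247.3175]
 [262.0785 247.0503]]
```

Comparing rails and held box in the one picture puts the alignment within about 1 mm. I'll lower the box and slide it to the roof while watching the force.

Run:
```python
from h import *
from rig import bot
r=ori(yj,0,1); bot.servo_line(J(-.16,0,.02),r,.12); f0=bot.current_ft_force()
print(bot.current_tcp_pos()-J(-.16,0,.02),f0)
z=.02
for z in(.012,.008,.005,.003,.0015,.0005):
    bot.servo_line(J(-.16,0,z),r,.06); f=bot.current_ft_force()-f0
    if np.linalg.norm(f)>3: break
print("low",z,f,bot.current_tcp_pos()-J(-.16,0,z),bot.current_width(),bot.current_t())
ok=z<.006
x=-.16
while ok and x<-.077:
    x=min(x+.021,-.076); bot.servo_line(J(x,0,z),r,.08); f=bot.current_ft_force()-f0
    if np.linalg.norm(f)>15: print("stop",x,f); ok=False
print("slid",x,f,f@e,f@n,bot.current_tcp_pos()-J(x,0,z),bot.current_t())
```

```text
[ 0.     -0.0004  0.0002] [ 0.5205 -0.2846 -1.8896]
low 0.0005 [-0.3049  0.0369  0.3223] [ 0.0001 -0.      0.    ] 0.04958244895704534 29.9583
slid -0.076 [0.9572 1.0117 3.2774] 1.0831460932859822 0.8755109204774499 [ 0.0001 -0.      0.    ] 31.5917
```

Run:
```python
from h import *
from rig import bot
r=ori(yj,0,1); bot.move_gripper(.064); bot.servo_line(J(-.08,0,.05),r,.15)
bot.goto(J(-.14,0,.045),r); bot.move_gripper(0,20); print(bot.current_width(),bot.current_t())
bot.servo_line(J(-.14,0,.014),r,.1); f0=bot.current_ft_force(); z=.014
while z>-.02:
    z-=.002; bot.servo_line(J(-.14,0,z),r,.05); f=bot.current_ft_force()-f0
    if abs(f[2])>2: break
print("touch",z,f,bot.current_tcp_pos()[2],bot.current_t())
bot.servo_line(J(-.14,0,.03),r,.15)
for T in(30,35): print(T,[ (x,bot.solve_ik(J(x,0,.02),ori(yj,np.radians(T),1)) is not None) for x in(-.11,-.1,-.09,-.08)])
for T in(50,55,60,65): print(T,[ (x,z,bot.solve_ik(J(x,0,z),ori(yj,np.radians(T),1))) for x in(-.006,.014) for z in(.016,.03)])
print(bot.current_t())
```

```text
0.00054646404428719 33.925
touch -0.016 [-3.6094  0.8801 11.3772] -0.015431188280344683 38.1333
30 [(-0.11, True), (-0.1, True), (-0.09, True), (-0.08, True)]
35 [(-0.11, False), (-0.1, True), (-0.09, True), (-0.08, True)]
50 [(-0.006, 0.016, array([ 1.0655,  1.1366, -1.2497,  2.4445,  2.5662,  0.9394, -0.2068])), (-0.006, 0.03, array([ 1.062 ,  1.0685, -1.2469,  2.4459,  2.5504,  0.8969, -0.2485])), (0.014, 0.016, array([ 1.0425,  1.1411, -1.2492,  2.4027,  2.5468,  0.9246, -0.1882])), (0.014, 0.03, array([ 1.0394,  1.0768, -1.2465,  2.404 ,  2.5289,  0.8846, -0.2251]))]
55 [(-0.006, 0.016, array([ 1.104 ,  1.2729, -1.2562,  2.48  ,  2.7164,  1.0449, -0.178 ])), (-0.006, 0.03, array([ 1.0956,  1.2001, -1.2536,  2.4841,  2.7006,  1.0112, -0.2325])), (0.014, 0.016, array([ 1.0786,  1.268 , -1.2554,  2.439 ,  2.7016,  1.0251, -0.174 ])), (0.014, 0.03, array([ 1.0713,  1.1994, -1.2529,  2.443 ,  2.6844,  0.9929, -0.2233]))]
60 [(-0.006, 0.016, None), (-0.006, 0.03, None), (0.014, 0.016, array([ 1.1259,  1.4202, -1.2619,  2.4634,  2.8484,  1.1057, -0.105 ])), (0.014, 0.03, array([ 1.1127,  1.3474, -1.2593,  2.4703,  2.8304,  1.0857, -0.1655]))]
65 [(-0.006, 0.016, None), (-0.006, 0.03, None), (0.014, 0.016, array([ 1.1902,  1.5967, -1.2695,  2.4745,  2.9904,  1.1452,  0.0137])), (0.014, 0.03, array([ 1.1694,  1.5194, -1.2664,  2.4845,  2.9731,  1.1416, -0.0578]))]
38.5917
```

Tips are a constant 25 mm short of the reported TCP, measured both open and shut. I'll allow for that in the push. First I'll stage the tilted pose and check the waypoints.

```bash
cat >> h.py <<'E'
def tip(x,z,T,y=0,f=1):
    "TCP pose placing the real fingertip (25 mm short of TCP) at jig x,y,z with tilt T deg"
    T=np.radians(T); return J(x+.025*np.sin(T),y,z-.025*np.cos(T)),ori(yj,T,f)
WP=[(-.118,33),(-.08,39),(-.055,45),(-.037,50),(-.022,55),(-.008,60)]
E
python3 - <<'E'
from h import *
from rig import bot
bot.servo_line(J(-.14,0,.13),None,.25)
P,r=tip(-.118,.12,40)
q={f:bot.solve_ik(*tip(-.118,.12,40,0,f)) for f in(0,1)}; print(q)
P2={f:bot.solve_ik(*tip(-.09,.12,50,0,f)) for f in(0,1)}; print(P2)
print({(x,z,T):bot.solve_ik(*tip(x,z,T)) for x,z,T in((-.118,.034,33),(-.08,.034,39),(-.118,.07,38))},bot.current_joints(),bot.current_t())
E
```

```text
{0: None, 1: None}
{0: None, 1: None}
{(-0.118, 0.034, 33): array([ 1.0807,  0.7671, -1.2271,  2.4645,  2.0583,  0.6085, -0.0627]), (-0.08, 0.034, 39): array([ 1.0665,  0.8851, -1.2356,  2.4551,  2.2562,  0.7218, -0.1638]), (-0.118, 0.07, 38): None} [-0.9321  0.476   1.2419  2.0727 -0.5498  0.9802  2.3062] 39.1417
```

Run:
```python
from h import *
from rig import bot
for f in(0,1):
  for z in(.06,.09,.12,.16):
    for x in(-.12,-.09,-.06,-.03):
      o=[]
      for T in(25,30,35,40,45):
        q=bot.solve_ik(*tip(x,z,T,0,f))
        if q is not None and q[4]>1: o.append((T,q.round(2).tolist()))
      if o: print(f,z,x,[a[0] for a in o],o[-1][1])
```

```text
0 0.06 -0.12 [25, 30, 35] [0.96, 0.52, -1.01, 2.49, 2.34, 0.38, 2.71]
0 0.06 -0.09 [25, 30, 35, 40] [0.95, 0.61, -1.02, 2.49, 2.5, 0.51, 2.6]
0 0.06 -0.06 [25, 30, 35, 40, 45] [1.08, 0.88, -1.24, 2.47, 2.42, 0.74, 2.85]
0 0.06 -0.03 [30, 35, 40, 45] [0.91, 0.74, -1.03, 2.41, 2.56, 0.62, 2.61]
0 0.09 -0.12 [35] [0.97, 0.39, -0.99, 2.47, 2.3, 0.25, 2.71]
0 0.09 -0.09 [30, 35, 40] [1.11, 0.61, -1.22, 2.47, 2.25, 0.48, 2.85]
0 0.09 -0.06 [30, 35, 40, 45] [1.09, 0.73, -1.23, 2.46, 2.4, 0.62, 2.78]
0 0.09 -0.03 [30, 35, 40, 45] [0.92, 0.62, -1.02, 2.41, 2.55, 0.51, 2.56]
0 0.12 -0.12 [30, 35] [0.31, 0.16, -0.23, 2.48, 3.94, 0.13, 0.97]
0 0.12 -0.09 [35, 40] [1.13, 0.46, -1.19, 2.45, 2.23, 0.33, 2.81]
0 0.12 -0.06 [40, 45] [1.11, 0.58, -1.22, 2.45, 2.4, 0.48, 2.71]
0 0.12 -0.03 [40, 45] [1.06, 0.64, -1.22, 2.39, 2.3, 0.51, 2.82]
0 0.16 -0.12 [40] [0.9, 0.12, -0.8, 2.48, 3.86, 0.13, 1.09]
0 0.16 -0.09 [35, 40, 45] [1.18, 0.31, -1.16, 2.47, 2.77, 0.25, 2.24]
0 0.16 -0.06 [35, 40, 45] [1.13, 0.39, -1.18, 2.42, 2.47, 0.29, 2.56]
0 0.16 -0.03 [40, 45] [1.09, 0.46, -1.19, 2.36, 2.26, 0.33, 2.78]

[... 424 characters left out ...]
48, -0.29]
1 0.09 -0.06 [30, 35, 40, 45] [1.09, 0.73, -1.23, 2.46, 2.4, 0.62, -0.36]
1 0.09 -0.03 [30, 35, 40, 45] [1.05, 0.77, -1.23, 2.4, 2.33, 0.63, -0.28]
1 0.12 -0.12 [30, 35] [1.14, 0.35, -1.17, 2.44, 1.87, 0.2, -0.02]
1 0.12 -0.09 [35, 40] [1.13, 0.46, -1.19, 2.45, 2.23, 0.33, -0.33]
1 0.12 -0.06 [35, 40, 45] [1.11, 0.58, -1.22, 2.45, 2.4, 0.48, -0.43]
1 0.12 -0.03 [35, 40, 45] [1.06, 0.64, -1.22, 2.39, 2.3, 0.51, -0.32]
1 0.16 -0.12 [40] [0.9, 0.12, -0.8, 2.48, 3.86, 0.13, -2.05]
1 0.16 -0.09 [35, 40, 45] [1.18, 0.31, -1.16, 2.47, 2.77, 0.25, -0.9]
1 0.16 -0.06 [35, 40, 45] [1.13, 0.39, -1.18, 2.42, 2.47, 0.29, -0.58]
1 0.16 -0.03 [40, 45] [1.09, 0.46, -1.19, 2.36, 2.26, 0.33, -0.36]
```

Run:
```python
from h import *
from rig import bot
q0=bot.current_joints(); q1=bot.solve_ik(*tip(-.12,.09,35)); print(q1)
mid=(q0+q1)/2; mid[1]=0.0
def tipjig():
    p=bot.current_tcp_pos(); d=Ro.from_rotvec(bot.current_eef_rot()).as_matrix()[:,2]; t=p-.025*d; return np.array([t@e-.6035,t@n+.1132,t[2],np.degrees(np.arccos(-d[2]))])
for q in((q0+mid)/2,mid,(mid+q1)/2):
    bot.movej(q); a=tipjig(); print(a,bot.current_t())
    if a[2]<.1: raise SystemExit("low")
bot.movej(q1); print(tipjig(),bot.current_t())
for x,T in WP: print(x,T,bot.solve_ik(*tip(x,.034,T)))
print(np.abs(bot.current_ft_force()).max())
```

```text
[ 1.125   0.5035 -1.2001  2.4636  2.0277  0.3582 -0.123 ]
[-0.2354 -0.1085  0.1335 12.1851] 39.8333
[-0.2094 -0.1924  0.2182 31.0279] 40.525
[-0.1654 -0.1607  0.1152 32.3232] 41.2167
[-0.1198 -0.0018  0.0898 34.9258] 41.9083
-0.118 33 [ 1.0308  0.7011 -1.1465  2.4666  2.1225  0.539  -0.1535]
-0.08 39 [ 1.0445  0.8493 -1.1974  2.456   2.2881  0.6896 -0.2142]
-0.055 45 [ 1.0543  0.9803 -1.216   2.4647  2.4609  0.822  -0.2605]
-0.037 50 [ 1.0539  1.077  -1.206   2.4703  2.6095  0.9155 -0.2919]
-0.022 55 [ 1.0485  1.1605 -1.1751  2.474   2.7663  0.9956 -0.3258]
-0.008 60 [ 1.0456  1.2456 -1.1399  2.4699  2.9203  1.0669 -0.3428]
0.4398751678332279
```

Run:
```python
from h import *
from rig import bot
z=.035; ok=True
bot.servo_line(*tip(-.12,z,33),.08); f0=bot.current_ft_force(); print("down",f0,bot.current_t())
for x,T in [(-.12,33)]+WP[1:]:
    bot.servo_line(*tip(x,z,T),.06); f=bot.current_ft_force()-f0; print(x,T,f@e,f@n,f[2],bot.current_t())
    if np.linalg.norm(f)>22: print("ABORT"); ok=False; break
x=-.008;h=[]
while ok and x<.006 and bot.current_t()<54:
    x+=.001; bot.servo_line(*tip(x,z,60),.03); f=bot.current_ft_force()-f0; h.append((round(x,4),round(f@e,1),round(f[2],1)))
    if f@e<-17: break
print(h,bot.current_t()); bot.dwell(.3); f=bot.current_ft_force()-f0; print(f@e,f@n,f[2],bot.current_dq().max(),bot.current_t())
```

```text
down [ 0.019  -0.1354  0.2091] 42.75
-0.12 33 1.1706577114631327 0.37690872607765474 -0.4342384497406313 43.0
-0.08 39 -0.6103326224084287 0.33460915114714757 -0.560928065337471 43.85
-0.055 45 -0.036684000736237475 0.14563910253941736 -0.2671450813834458 44.45
-0.037 50 0.11239633374092738 0.20951267107866106 -0.07773856089486816 44.925
-0.022 55 -0.17089276622232988 1.0341821399676407 -0.3206903516090297 45.35
-0.008 60 -4.763910446278794 0.11741867275407551 1.3491137819101904 45.7583
[(-0.007, np.float64(-6.7), np.float64(1.1)), (-0.006, np.float64(-9.1), np.float64(1.3)), (-0.005, np.float64(-9.0), np.float64(2.1)), (-0.004, np.float64(-10.2), np.float64(2.7)), (-0.003, np.float64(-10.1), np.float64(2.5)), (-0.002, np.float64(-10.0), np.float64(3.2)), (-0.001, np.float64(-10.7), np.float64(3.7)), (0.0, np.float64(-14.9), np.float64(5.3)), (0.001, np.float64(-23.4), np.float64(10.7))] 48.0083
-22.370942414990676 -2.6256732390593736 8.915217446690278 0.000745629828134412 48.3083
```

The force climbed along the spring's line to about 11 N and then went stiff, which is what flush should feel like. I'll check by how far the stamp's rod came out behind the fence, then hold.

Run:
```python
from h import *
from rig import bot
for nme in("top","scene"):
    a=cv2.imread(f"pics/{nme}0.png").astype(int); c=bot.camera(nme)[:,:,::-1]; cv2.imwrite(f"pics/{nme}_p.png",c); c=c.astype(int)
    I=bot.camera_info(nme)
    pts=proj(I,[J(x,0,.032) for x in(.17,.18,.19,.2,.21,.22)]); print(nme,pts.round(1).tolist())
    u0,v0=pts[0].round().astype(int); u1,v1=pts[-1].round().astype(int)
    y0,y1=min(v0,v1)-8,max(v0,v1)+6; x0,x1=min(u0,u1)-6,max(u0,u1)+8
    print(x0,y0)
    for q in(a,c): print("\n".join(" ".join("%3d"%v for v in row) for row in q[y0:y1,x0:x1].mean(2).astype(int)),"\n")
print(bot.current_t())
```

```text
top [[344.6, 126.6], [344.2, 123.2], [343.7, 119.7], [343.3, 116.3], [342.8, 112.9], [342.4, 109.5]]
336 102
 47  46  48  42  45  43  42  42  45  44  46  45  43  45  46  44  45
 47  50  44  47  46  48  46  45  48  47  45  44  47  46  45  47  44
 51  55  59  56  59  58  53  52  51  53  56  53  54  53  52  52  53
 68  67  73  68  70  69  63  65  66  71  68  66  66  67  66  67  72
 77  75  76  75  75  75  76  72  73  76  75  76  74  77  75  77  76
 79  75  78  79  79  82  77  77  76  76  79  80  81  78  78  77  80
 80  80  78  81  78  84  78  77  75  77  77  78  79  77  75  77  75
 82  81  78  85  83  78  77  78  77  77  76  77  77  72  77  81  79
103  94  95 105  99  94  93  90  86  88  91  86  86  85  88  91  90
132 122 127 135 134 125 120 121 119 120 123 119 119 120 118 122 120
153 148 152 152 151 148 147 146 146 147 147 148 144 148 145 148 148
155 157 157 157 158 157 153 149 152 150 154 150 154 152 152 153 152
154 157 159 159 158 155 153 151 154 155 154 152 156 155 154 153 151
156 156 156 160 155 152 153 151 153 156 151 154 155 156 148 153 152
156 155 158 156 155 155 154 148 152 151
[... 9035 characters left out ...]
21 122 123 123 122 122 123 124 123 123 123 123 123 122 121 123 124 125 122 110  93
103 102 104 103 103  98 106 127 143 139 124 118 120 122 123 121 121 120 120 122 124 123 123 125 127 125 125 123 124 123 121 121 121 124 125 117  95  76
103 103 103 104 102  99 109 134 148 143 127 120 120 120 120 121 120 119 119 121 123 124 124 125 126 127 125 124 122 123 123 123 123 123 126 116  89  71
102 103 102 103 100 100 114 137 144 136 124 120 120 119 119 120 119 119 120 121 122 123 123 123 124 124 125 124 123 124 124 123 123 122 122 108  85  73
101 102 102 103 101 107 123 137 137 125 121 122 123 121 121 119 120 121 122 122 121 121 120 121 122 124 124 124 123 125 126 126 123 122 115  98  79  73 

48.4083
```

The rod end moved about 4.3 px in the top view (12 mm) and 5.5 px in the scene view (11.5 mm), so the stamp is flush. I'll hold and then back off slowly.

Run:
```python
from h import *
from rig import bot
z=.035; bot.dwell(1.3); print(bot.current_ft_force()@e,bot.current_t())
bot.servo_line(*tip(-.008,z,60),.02)
for x,T in [(-.022,55),(-.037,50),(-.055,45),(-.08,39)]:
    bot.servo_line(*tip(x,z,T),.05 if x>-.05 else .08); print(x,bot.current_ft_force(),bot.current_t())
bot.servo_line(*tip(-.12,.05,35),.15); bot.servo_line(*tip(-.12,.09,35),.15); print(bot.current_ft_force(),bot.current_t())
for nme in("top","scene"):
    a=cv2.imread(f"pics/{nme}0.png").astype(int); b=cv2.imread(f"pics/{nme}_p.png").astype(int); c=bot.camera(nme)[:,:,::-1]; cv2.imwrite(f"pics/{nme}_e.png",c); c=c.astype(int)
    sl=(slice(114,124),slice(342,346)) if nme=="top" else (slice(305,311),slice(424,437))
    g=[q[sl].mean(2) for q in(a,b,c)]; g=[q-np.median(q) for q in g]; print(nme,"vs out",np.abs(g[2]-g[0]).mean(),"vs pressed",np.abs(g[2]-g[1]).mean())
    # bystanders: mean shift-free comparison near each
    I=bot.camera_info(nme)
    m0,m1=[cv2.GaussianBlur(q.astype(np.float32).mean(2),(0,0),1.5) for q in(a,c)]
    for k,(u,v) in (dict(pa=(334,158),pb=(371,157),glue=(239,151),brush=(233,205),pot=(454,148),gilt=(460,193),candle=(454,262)) if nme=="top" else dict(pa=(381,252),pb=(366,288),glue=(433,200),brush=(380,192),pot=(330,405),gilt=(263,400),candle=(186,343))).items():
        print(k,cv2.phaseCorrelate(m0[v-16:v+16,u-16:u+16].copy(),m1[v-16:v+16,u-16:u+16].copy(),cv2.createHanningWindow((32,32),cv2.CV_32F)))
# box seen through the window
a=cv2.imread("pics/top_e.png"); o=cv2.imread("pics/top0.png")
P=proj(bot.camera_info("top"),[J(x,0,.05) for x in np.arange(-.06,.12,.006)]).round().astype(int)
print([(int(v),int(a[v,u].mean()),int(o[v,u].mean())) for u,v in P])
```

```text
-23.35718296008419 49.7083
-0.022 [0.8476 0.1646 0.7635] 50.7667
-0.037 [ 0.2317  0.4944 -0.925 ] 51.2417
-0.055 [-0.0549 -0.5006 -0.7622] 51.6333
-0.08 [ 0.2891 -0.2418 -0.4448] 52.125
[-0.2998  0.2633 -1.3876] 52.9833
top vs out 1.6249999999999996 vs pressed 9.066666666666666
pa ((-0.1869165590241515, 0.014961563331542749), 0.9118237178772688)
pb ((0.04201504912899878, 0.02102140174246081), 1.0007713579107076)
glue ((-0.15773457993020656, -0.015589853686041266), 0.9284231301862746)
brush ((-0.005446948600436485, 0.026848384806873682), 0.9975895965471864)
pot ((-0.02516007376262408, -0.10527211700296846), 0.9809350112918764)
gilt ((0.02368301426629138, -0.030888028339425944), 1.0045643179910257)
candle ((0.035658447843847085, -0.013510364384451634), 1.00319486920489)
scene vs out 1.1196581196581203 vs pressed 16.905982905982906
pa ((0.0004627603143809722, -0.007128290278441085), 0.9999459552345797)
pb ((-0.007545107131871731, -0.024922211499077918), 0.9968512185150757)
glue ((-0.014452944998513573, 0.041653963223685864), 0.9964275897946209)
brush ((-0.03470682259021629, -0.01704058461331215), 1.0114795011468232)
pot ((0.014841305432378604, 0.006477880997495689), 1.01927443878958)
gilt ((-0.03832468946896128, -0.005212854387043109), 1.0017176212277263)
candle ((-0.006871710288891109, 0.015943776016534628), 1.0078535217326134)
[(206, 188, 174), (203, 188, 172), (201, 190, 174), (199, 191, 179), (197, 191, 175), (195, 192, 176), (193, 176, 162), (191, 190, 176), (189, 203, 190), (186, 206, 191), (184, 202, 187), (182, 170, 147), (180, 120, 116), (178, 119, 178), (176, 118, 184), (174, 117, 179), (172, 119, 172), (169, 116, 172), (167, 116, 168), (165, 114, 172), (163, 114, 176), (161, 115, 175), (159, 116, 162), (157, 114, 103), (155, 107, 97), (153, 81, 124), (150, 159, 157), (148, 193, 182), (146, 204, 188), (144, 203, 191)]
```

```bash
python3 -c "
from rig import bot
print(bot.job_done(),bot.current_t())"
```

```text
the job is handed in; nothing more can be done
the job is handed in; nothing more can be done
```

I handed the job in at about 53 s: the box was held still against the fence with the stamp flush for over a second, then let go. It lies between the rails under the roof with the stamp sprung out again, and no bystander showed any measurable shift in the before-and-after pictures.

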